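Load the edge-trimming cutters into the magazine in reverse order

TASK

Move the four cutters from the wooden tray into the metal magazine, one in each bay, in the reverse order: the cutter that starts next to the tray's red end goes into the bay farthest from the magazine's red end, and so on along the row, until the cutter that starts farthest from the tray's red end stands next to the magazine's red end. Keep every cutter upright and set it down on the bay's floor rather than dropping it; at the end all four stand upright on the floors of their bays, let go of.

Things in the scene. Friction and masses are not known exactly. Their poses are not given: they have to be found in the camera images.
- yellow_mid (a point): Cutter in a yellow holder (a slim straight two-flute cutter), loose, upright, about 0.25 kg, 75 mm tall. From below: dark foot 44 mm across, 12 mm high, flat underside; yellow round body 34 mm across up to 50 mm (grip here); steel cutter, at most 27 mm across. Point on its axis, 37 mm above its underside; z up when upright; yaw does not matter.
- blue_mid (a point): Cutter in a blue holder (a conical chamfer cutter, wide at the top), loose, upright, about 0.25 kg, 75 mm tall. From below: dark foot 44 mm across, 12 mm high, flat underside; blue round body 34 mm across up to 50 mm (grip here); steel cutter, at most 27 mm across. Point on its axis, 37 mm above its underside; z up when upright; yaw does not matter.
- green_mid (a point): Cutter in a green holder (a rounding-over cutter with a brass bearing on top), loose, upright, about 0.25 kg, 75 mm tall. From below: dark foot 44 mm across, 12 mm high, flat underside; green round body 34 mm across up to 50 mm (grip here); steel cutter, at most 27 mm across. Point on its axis, 37 mm above its underside; z up when upright; yaw does not matter.
- white_mid (a point): Cutter in a white holder (a flat grooving disc with a brass bearing on top), loose, upright, about 0.25 kg, 75 mm tall. From below: dark foot 44 mm across, 12 mm high, flat underside; white round body 34 mm across up to 50 mm (grip here); steel cutter, at most 27 mm across. Point on its axis, 37 mm above its underside; z up when upright; yaw does not matter.
- tab_yellow: Yellow colour tab, 14 x 50 x 4 mm, fixed on top of the tray's front rim at the bay in which the yellow cutter stands at the start; the tabs stay on the tray and keep a record of the row's first order. Origin: centre of its underside; x, y parallel to the tray's x, y; the bay's centre is 41 mm from it along +x.
- tab_blue: Blue colour tab, 14 x 50 x 4 mm, fixed on top of the tray's front rim at the bay in which the blue cutter stands at the start; the tabs stay on the tray and keep a record of the row's first order. Origin: centre of its underside; x, y parallel to the tray's x, y; the bay's centre is 41 mm from it along +x.
- tab_green: Green colour tab, 14 x 50 x 4 mm, fixed on top of the tray's front rim at the bay in which the green cutter stands at the start; the tabs stay on the tray and keep a record of the row's first order. Origin: centre of its underside; x, y parallel to the tray's x, y; the bay's centre is 41 mm from it along +x.
- tab_white: White colour tab, 14 x 50 x 4 mm, fixed on top of the tray's front rim at the bay in which the white cutter stands at the start; the tabs stay on the tray and keep a record of the row's first order. Origin: centre of its underside; x, y parallel to the tray's x, y; the bay's centre is 41 mm from it along +x.
- tray: Wooden tray, 90 x 340 mm, four bays in which the cutters stand at first, colour tabs on the rim nearer the robot; fixed. Origin on the table under the row's centre; x across the row, away from the robot; y along the row, +y to its red end block (26 mm high). Bay centres x = 0, y = 120, 40, -40, -120 mm; bays 66 x 66 mm clear, floor 10 mm and walls 22 mm above the table.
- magazine: Metal magazine, 90 x 340 mm, four empty bays with a round black spot on each floor, where the cutters go; fixed. Origin on the table under the row's centre; x across the row, away from the robot; y along the row, +y to its red end block (26 mm high). Bay centres x = 0, y = 120, 40, -40, -120 mm; bays 66 x 66 mm clear, floor 10 mm and walls 22 mm above the table.
Not all that is in view belongs to the job. Leave any purple or turquoise look-alike of the part that bears white_mid alone.

How it is judged:
At the end, for the whole second after the job is handed in: Each cutter stands in the magazine bay that mirrors its starting bay in the tray (first from the tray's red end becomes last from the magazine's red end), within 12.5 mm of the bay's centre in x and in y, standing on the bay floor (height within 4 mm), upright within 0.08 rad, at rest (((y of tab_yellow in the frame of tray between 0.1 and 0.14 m and y of yellow_mid in the frame of magazine between -0.1325 and -0.1075 m) or (y of tab_yellow in the frame of tray between 0.02 and 0.06 m and y of yellow_mid in the frame of magazine between -0.0525 and -0.0275 m) or (y of tab_yellow in the frame of tray between -0.06 and -0.02 m and y of yellow_mid in the frame of magazine between 0.0275 and 0.0525 m) or (y of tab_yellow in the frame of tray between -0.14 and -0.1 m and y of yellow_mid in the frame of magazine between 0.1075 and 0.1325 m)) and x of yellow_mid in the frame of magazine between -0.0125 and 0.0125 m and z of yellow_mid in the frame of magazine between 0.043 and 0.051 m and angle between each of yellow_mid, blue_mid, green_mid, white_mid's own z axis and vertical below 0.08 rad and linear speed of each of cutter_yellow, cutter_blue, cutter_green, cutter_white below 0.02 m/s and ((y of tab_blue in the frame of tray between 0.1 and 0.14 m and y of blue_mid in the frame of magazine between -0.1325 and -0.1075 m) or (y of tab_blue in the frame of tray between 0.02 and 0.06 m and y of blue_mid in the frame of magazine between -0.0525 and -0.0275 m) or (y of tab_blue in the frame of tray between -0.06 and -0.02 m and y of blue_mid in the frame of magazine between 0.0275 and 0.0525 m) or (y of tab_blue in the frame of tray between -0.14 and -0.1 m and y of blue_mid in the frame of magazine between 0.1075 and 0.1325 m)) and x of blue_mid in the frame of magazine between -0.0125 and 0.0125 m and z of blue_mid in the frame of magazine between 0.043 and 0.051 m and ((y of tab_green in the frame of tray between 0.1 and 0.14 m and y of green_mid in the frame of magazine between -0.1325 and -0.1075 m) or (y of tab_green in the frame of tray between 0.02 and 0.06 m and y of green_mid in the frame of magazine between -0.0525 and -0.0275 m) or (y of tab_green in the frame of tray between -0.06 and -0.02 m and y of green_mid in the frame of magazine between 0.0275 and 0.0525 m) or (y of tab_green in the frame of tray between -0.14 and -0.1 m and y of green_mid in the frame of magazine between 0.1075 and 0.1325 m)) and x of green_mid in the frame of magazine between -0.0125 and 0.0125 m and z of green_mid in the frame of magazine between 0.043 and 0.051 m and ((y of tab_white in the frame of tray between 0.1 and 0.14 m and y of white_mid in the frame of magazine between -0.1325 and -0.1075 m) or (y of tab_white in the frame of tray between 0.02 and 0.06 m and y of white_mid in the frame of magazine between -0.0525 and -0.0275 m) or (y of tab_white in the frame of tray between -0.06 and -0.02 m and y of white_mid in the frame of magazine between 0.0275 and 0.0525 m) or (y of tab_white in the frame of tray between -0.14 and -0.1 m and y of white_mid in the frame of magazine between 0.1075 and 0.1325 m)) and x of white_mid in the frame of magazine between -0.0125 and 0.0125 m and z of white_mid in the frame of magazine between 0.043 and 0.051 m); the robot touches nothing.
It fails at once if a cutter is tipped more than 0.6 rad (angle between any of yellow_mid, blue_mid, green_mid, white_mid's own z axis and vertical above 0.6 rad).
It fails at once if a cutter is dropped or slammed into the magazine (faster than 0.75 m/s within 18 mm of the bay floor) ((x of yellow_mid in the frame of magazine between -0.04 and 0.04 m and y of yellow_mid in the frame of magazine between -0.17 and 0.17 m and z of yellow_mid in the frame of magazine below 0.065 m and linear speed of cutter_yellow above 0.75 m/s) or (x of blue_mid in the frame of magazine between -0.04 and 0.04 m and y of blue_mid in the frame of magazine between -0.17 and 0.17 m and z of blue_mid in the frame of magazine below 0.065 m and linear speed of cutter_blue above 0.75 m/s) or (x of green_mid in the frame of magazine between -0.04 and 0.04 m and y of green_mid in the frame of magazine between -0.17 and 0.17 m and z of green_mid in the frame of magazine below 0.065 m and linear speed of cutter_green above 0.75 m/s) or (x of white_mid in the frame of magazine between -0.04 and 0.04 m and y of white_mid in the frame of magazine between -0.17 and 0.17 m and z of white_mid in the frame of magazine below 0.065 m and linear speed of cutter_white above 0.75 m/s)).
It also fails if it takes over 90 s, if anything falls off the work surface, if the arm or the gripper's body presses on something with over 40 N, if the wrist force passes 120 N, or if a joint passes its speed limit or range.

ROBOT

A 6-joint arm with a two-finger parallel gripper is mounted at the origin on the work surface. World frame = base frame: x ahead of the robot, y to its left, z up, the work surface at z = 0. Lengths are in m, angles in rad, forces in N, time in s.
With the tool pointing down it reaches from about 0.275 to 0.75 m from the base axis. Payload 10.2 kg.
Tool frame: the origin (TCP) lies at the very end of the fingers, on their centre line; the grasp point (between the pads) lies 19 mm behind it; x points along the fingers, y is the direction in which the jaws open and shut, and the axes are right-handed (so a half turn about x gives the same grasp; the last joint's range is limited). The gripper opens to 88 mm and grips with 3 to 60 N. Pads are 18 mm wide; open, the fingers measure 123 mm over their backs; the gripper's body (75 mm by 187 mm) begins 45 mm behind the grasp point.
Start: joints at [0.892, 0.313, 1.498, -0, 1.331, -0.223], TCP at [0.231, 0.471, 0.209] pointing down, gripper open.
Joint ranges: [-2.94, 2.94], [-0.97, 2.17], [0.19, 2.56], [-1.23, 4.37], [0.02, 3.11], [-2.88, 2.88]. Speed limits (rad/s): [2.39, 2.39, 3.01, 3.14, 3.14, 3.14].

INTERFACE

Orientations are given as a unit quaternion [w, x, y, z].
In Python, from workcell import manip gives the robot as it stands. The module is installed in compiled form; this text tells all that it offers. Calls block until the motion is done:
- manip.move_to(position, orientation): joint-space move of the TCP to a pose.
- manip.movel(position, ori=None, max_speed=0.15): straight line of the TCP; ori=None keeps the orientation; max_speed is the mean speed in m/s.
- manip.move_j(angles): joint-space move.
- manip.open_gripper() and manip.grab(grip_force=None): open the fingers fully, or close them until they stop; grip_force is the grip in N (None keeps the last).
- manip.dwell(seconds).
- manip.solve_ik(position, orientation): joint angles nearest the present ones, or None.
- manip.get_image(name): name is "scene" or "side" or "wrist"; returns a dict with "pixels" (420x560x3 uint8, red, green, blue), "range_z" (420x560 float32, m along the optical axis (not along the pixel's ray), 0 where there is no reading), "K" (3x3 intrinsics, pixels), "R" (3x3) and "t" (3): a world point X has camera coordinates R X + t. Camera axes: x right, y down, z forward; pixel columns grow to the right and rows downward; lengths in m; the calibration is good to about 2 mm. The wrist camera is an equidistant fisheye: a pixel r from the principal point sees the ray r / f radians off the axis. A picture is of the moment at which its call begins.
A pose or a line that the arm cannot do raises manip.IKError and nothing moves.
- manip.hand_in(): hands the job in, once; it reports no verdict.
Readings, each from a call of its own:
- manip.get_time(): time.
- manip.get_qpos(): joint angles.
- manip.get_joint_vel(): joint speeds.
- manip.get_joint_efforts(): joint torques, N m.
- manip.get_tool_pos(): TCP position.
- manip.get_orientation(): TCP orientation.
- manip.get_wrist_force(): force on the tool from outside, world axes, zero at the start.
- manip.get_ft_torque(): the same for the moment, N m.
- manip.get_finger_gap(): finger opening in m.
Only numpy, scipy, OpenCV 4.12 (cv2) and the standard library are available. Lean on these libraries where they do the work, as an engineer would, in place of code of your own. Each camera call takes 0.05 s, during which the arm holds its last target.

## Working session

There is one attempt and no reset: what is moved stays moved. The work goes in short steps, each a Python script; the robot and the scene stay as the last script left them, time stands still between calls to the robot, and variables do not carry over. Pictures are saved under pics/ and viewed, and the job is handed in when it is done.

```bash
mkdir -p pics
python3 - <<'E'
from workcell import manip
import cv2,numpy as np
for n in ["scene","side","wrist"]:
    d=manip.get_image(n); cv2.imwrite(f"pics/{n}0.png",d["pixels"][:,:,::-1])
    np.savez(f"{n}0.npz",**d)
    print(n,d["K"].tolist(),d["R"].round(3).tolist(),d["t"].round(3).tolist())
print(manip.get_time(),manip.get_orientation(),manip.get_tool_pos())
E
```

```text
scene [[468.9687981320547, 0.0, 275.0013399236451], [0.0, 468.9687981320547, 219.05093099997094], [0.0, 0.0, 1.0]] [[0.645, 0.764, 0.003], [0.655, -0.551, -0.517], [-0.394, 0.335, -0.856]] [-0.398, -0.306, 1.142]
side [[410.1104674165795, 0.0, 283.8141984394622], [0.0, 410.1104674165795, 213.80200470793994], [0.0, 0.0, 1.0]] [[0.9, -0.437, 0.008], [-0.307, -0.645, -0.7], [0.311, 0.627, -0.714]] [-0.514, 0.249, 0.484]
wrist [[325.19226210127806, 0.0, 289.0030195208506], [0.0, 325.19226210127806, 205.06558511385072], [0.0, 0.0, 1.0]] [[0.44, 0.898, -0.001], [0.868, -0.425, 0.255], [0.229, -0.113, -0.967]] [-0.525, -0.035, 0.388]
0.15 [ 0.68868475  0.15946716  0.68895929 -0.16005824] [0.23098334 0.47123757 0.20893074]
```

View pics/scene0.png

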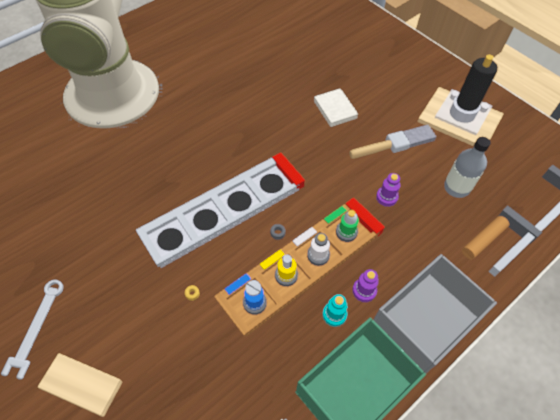

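View pics/side0.png

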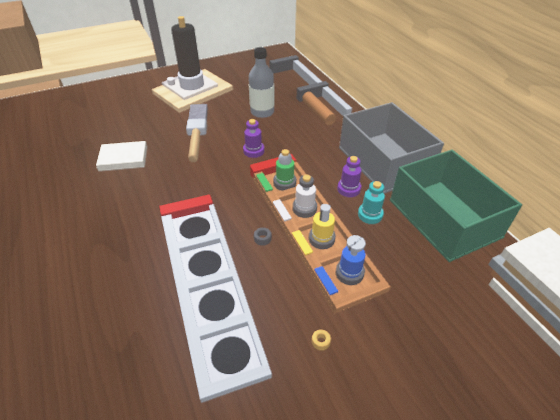

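View pics/wrist0.png

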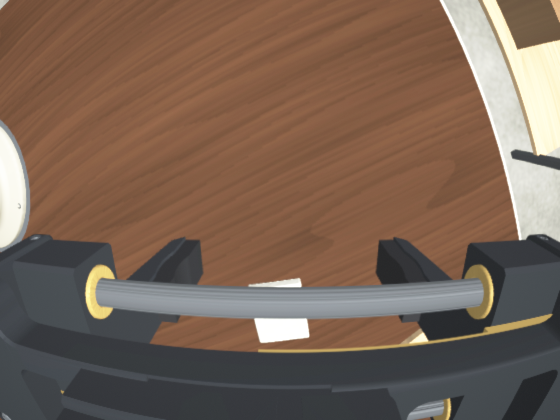

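Scene view: the magazine has four spots at (170,238), (205,219), (239,201) and (271,183), with its red end at (288,170). The tray's cutters are blue (254,296), yellow (287,268), white (319,248) and green (348,225), with the red end at (365,215). In both rows the red end is +y. From the tray's red end the order is green, white, yellow, blue, so along the magazine from its red end it should be blue, yellow, white, green. Next I'll measure positions.

```bash
cat > vis.py <<'E'
import numpy as np,cv2
from scipy.optimize import least_squares
def ray_plane(d,uv,z):
    uv=np.atleast_2d(uv).astype(float)
    r=np.c_[uv,np.ones(len(uv))]@np.linalg.inv(d["K"]).T@d["R"]
    c=-d["R"].T@d["t"]
    return c+r*((z-c[2])/r[:,2])[:,None]
def cloud(d):
    h,w=d["range_z"].shape; u,v=np.meshgrid(np.arange(w),np.arange(h))
    z=d["range_z"].astype(float)
    p=np.c_[((np.stack([u,v,np.ones_like(u)],-1)@np.linalg.inv(d["K"]).T)*z[...,None]).reshape(-1,3)]
    X=(p-d["t"])@d["R"]; X[z.ravel()==0]=np.nan
    return X.reshape(h,w,3)
def circ(P,r=0.017,cam=None):
    c0=np.median(P,0); dirn=c0-cam; c0=c0+0.01*dirn/np.linalg.norm(dirn)
    s=least_squares(lambda c:np.linalg.norm(P-c,axis=1)-r,c0,loss="soft_l1",f_scale=0.001)
    return s.x,np.sqrt(np.median(s.fun**2))
def hsv(d): return cv2.cvtColor(np.ascontiguousarray(d["pixels"]),cv2.COLOR_RGB2HSV)
HUE=dict(blue=((100,120,60),(128,255,255)),yellow=((22,130,100),(35,255,255)),green=((50,120,50),(80,255,255)),white=((0,0,110),(180,70,255)))
def spots(d,lo=60,hi=3000,z=0.010,box=((0.2,0.8),(-0.4,0.5))):
    g=d["pixels"].max(2); m=(g<60).astype(np.uint8)
    out=[]
    for c in cv2.findContours(m,cv2.RETR_EXTERNAL,cv2.CHAIN_APPROX_NONE)[0]:
        if len(c)<12: continue
        e=cv2.fitEllipse(c)
        cc=c[:,0,:].astype(float)
        w=ray_plane(d,cc,z)[:,:2]
        (x,y),r=cv2.minEnclosingCircle(w.astype(np.float32))
        a=cv2.contourArea(w.astype(np.float32))
        if 0.012<r<0.035 and a/(np.pi*r*r)>0.75:
            M=cv2.fitEllipse((w*1000).astype(np.float32))
            out.append((np.array(M[0])/1000,np.array(M[1]),e[0]))
    return out
def cutter(d,col,X=None,prior=None,zr=(0.030,0.056),rad=0.03):
    X=cloud(d) if X is None else X
    m=cv2.inRange(hsv(d),*HUE[col])>0
    m&=(X[...,2]>zr[0])&(X[...,2]<zr[1])
    if prior is not None: m&=np.hypot(X[...,0]-prior[0],X[...,1]-prior[1])<rad
    n,l,s,_=cv2.connectedComponentsWithStats(m.astype(np.uint8))
    if n<2: return None
    m=l==1+np.argmax(s[1:,4])
    P=X[m][:,:2]
    c,res=circ(P,cam=(-d["R"].T@d["t"])[:2])
    return c,res,m.sum(),np.percentile(X[m][:,2],[2,98])
E
python3 - <<'E'
from vis import *
for n in ["scene","side"]:
    d=dict(np.load(n+"0.npz")); X=cloud(d)
    print(n,"table z",np.nanmedian(X[...,2]))
    for s in spots(d): print(" spot",s[0].round(4),s[1].round(1),np.round(s[2]))
    H=hsv(d)
    for col in HUE:
        m=cv2.inRange(H,*HUE[col])>0
        m&=(X[...,2]>.020)&(X[...,2]<.032)&(X[...,0]>.3)&(X[...,0]<.75)
        nn,l,s,ce=cv2.connectedComponentsWithStats(m.astype(np.uint8))
        for i in range(1,nn):
            if s[i,4]>25: print(" ",col,"tab?",s[i,4],ce[i].round(),ray_plane(d,ce[i],.026).round(4)[0],np.nanmedian(X[l==i][:,2]).round(4))
E
```

```text
scene table z 0.000747277394104957
  blue tab? 167 [237. 284.] [ 0.6028 -0.0777  0.026 ] 0.0259
  yellow tab? 186 [272. 260.] [0.6062 0.0028 0.026 ] 0.0261
  green tab? 130 [335. 215.] [0.6101 0.1613 0.026 ] 0.0264
  white tab? 498 [462. 115.] [0.603  0.5706 0.026 ] 0.0218
  white tab? 136 [399. 139.] [0.5609 0.4059 0.026 ] 0.0211
  white tab? 2441 [209. 211.] [ 0.4424 -0.0245  0.026 ] 0.0223
  white tab? 106 [457. 188.] [0.7254 0.3996 0.026 ] 0.0265
  white tab? 81 [345. 233.] [0.6543 0.1473 0.026 ] 0.0228
  white tab? 168 [305. 237.] [0.6085 0.0823 0.026 ] 0.0263
  white tab? 112 [317. 257.] [0.6575 0.0708 0.026 ] 0.023
  white tab? 76 [286. 278.] [ 0.651  -0.0021  0.026 ] 0.0228
  white tab? 39 [263. 304.] [ 0.6634 -0.067   0.026 ] 0.0224
  white tab? 52 [248. 307.] [ 0.6503 -0.0899  0.026 ] 0.0222
side table z 0.0002336314365741921
  blue tab? 250 [326. 280.] [ 0.6017 -0.0798  0.026 ] 0.0261
  yellow tab? 210 [302. 242.] [6.041e-01 5.000e-04 2.600e-02] 0.026
  green tab? 99 [264. 182.] [0.609  0.1604 0.026 ] 0.0264
  white tab? 390 [189.  86.] [0.5868 0.5636 0.026 ] 0.0213
  white tab? 108 [262. 107.] [0.7095 0.3997 0.026 ] 0.0255
  white tab? 116 [196. 123.] [0.554  0.4006 0.026 ] 0.0208
  white tab? 110 [284. 181.] [0.6438 0.1458 0.026 ] 0.0229
  white tab? 190 [281. 210.] [0.6061 0.08   0.026 ] 0.026
  white tab? 158 [304. 207.] [0.6442 0.0686 0.026 ] 0.0233
  white tab? 4984 [210. 311.] [ 0.4317 -0.0544  0.026 ] 0.022
  white tab? 108 [321. 238.] [ 0.6356 -0.0049  0.026 ] 0.0224
  white tab? 141 [349. 273.] [ 0.6389 -0.0829  0.026 ] 0.0223
```

Run:
```python
from vis import *
for n in ["scene","side"]:
    d=dict(np.load(n+"0.npz")); X=cloud(d)
    pr=np.array([[.395,-.13]])
    # magazine spots: dark, z near 0.01
    g=d["pixels"].max(2)
    m=((g<70)&(np.abs(X[...,2]-.010)<.006)&(X[...,0]>.25)&(X[...,0]<.56)).astype(np.uint8)
    nn,l,s,ce=cv2.connectedComponentsWithStats(m)
    for i in range(1,nn):
        if s[i,4]<100: continue
        c=max(cv2.findContours((l==i).astype(np.uint8),cv2.RETR_EXTERNAL,cv2.CHAIN_APPROX_NONE)[0],key=len)
        w=ray_plane(d,c[:,0],.010)[:,:2]; e=cv2.fitEllipse((w*1000).astype(np.float32))
        print(n,"spot",np.round(e[0],1),np.round(e[1],1),ce[i].round(),np.nanmedian(X[l==i][:,2]).round(4))
    for col,y in zip(["blue","yellow","white","green"],[-.082,-.002,.078,.157]):
        r=cutter(d,col,X,(.648,y)); print(n,col,r[0].round(4),r[1].round(4),r[2],r[3].round(3))
    # look-alikes
```

```text
scene spot [460.6 121.5] [42.8 43.8] [271. 183.] 0.011
scene spot [452.2  42.1] [43.  44.8] [239. 201.] 0.011
scene spot [443.6 -37.8] [43.4 45.1] [205. 219.] 0.0109
scene spot [ 435.3 -117.5] [44.1 45.2] [170. 239.] 0.0107
scene blue [ 0.6479 -0.0737] 0.0003 80 [0.033 0.056]
scene yellow [0.6439 0.0056] 0.0003 83 [0.033 0.055]
scene white [0.6514 0.0804] 0.0004 119 [0.031 0.055]
scene green [0.65   0.1581] 0.0005 90 [0.033 0.055]
side blue [ 0.6473 -0.074 ] 0.0003 218 [0.032 0.055]
side yellow [0.6432 0.0052] 0.0004 206 [0.031 0.056]
side white [0.6506 0.0799] 0.0004 214 [0.031 0.055]Traceback (most recent call last):
  File "<stdin>", line 15, in <module>
TypeError: 'NoneType' object is not subscriptable
```

Run:
```python
from vis import *
d=dict(np.load("side0.npz")); X=cloud(d); g=d["pixels"].max(2)
m=((g<95)&(np.abs(X[...,2]-.010)<.008)&(X[...,0]>.25)&(X[...,0]<.56)&(X[...,1]<.2)).astype(np.uint8)
nn,l,s,ce=cv2.connectedComponentsWithStats(m)
for uv in [(195,227),(205,263),(216,305),(231,355)]: print(uv,d["pixels"][uv[1],uv[0]],X[uv[1],uv[0]].round(4))
for i in range(1,nn):
    if s[i,4]<200: continue
    c=max(cv2.findContours((l==i).astype(np.uint8),cv2.RETR_EXTERNAL,cv2.CHAIN_APPROX_NONE)[0],key=len)
    w=ray_plane(d,c[:,0],.010)[:,:2]; e=cv2.fitEllipse((w*1000).astype(np.float32))
    print("spot",np.round(e[0],1),np.round(e[1],1),ce[i].round())
print(hsv(d)[172,285],X[172,285])
HUE["green"]=((45,90,30),(85,255,255)); print("green",cutter(d,"green",X,(.648,.157)))
d=dict(np.load("scene0.npz")); X=cloud(d)
for n,r in dict(purple=((130,90,40),(155,255,255)),turq=((84,120,60),(95,255,255))).items():
    m=(cv2.inRange(hsv(d),*r)>0)&(X[...,2]>.01)
    nn,l,s,ce=cv2.connectedComponentsWithStats(m.astype(np.uint8))
    for i in range(1,nn):
        if s[i,4]>100: print(n,ce[i].round(),np.median(X[l==i],0).round(3),X[l==i][:,2].max().round(3))
from workcell import manip
from scipy.spatial.transform import Rotation as Ro
q=manip.get_orientation(); print(Ro.from_quat(q,scalar_first=True).as_matrix().round(3))
for yaw in (-1.75,-6.05):
  for sg in (1,-1):
    a=np.radians(yaw); y=sg*np.array([np.cos(a),np.sin(a),0]); x=np.array([0,0,-1.]); M=np.c_[x,y,np.cross(x,y)]
    Q=Ro.from_matrix(M).as_quat(scalar_first=True)
    for p in [(.648,-.074,.03),(.65,.158,.03),(.435,-.117,.13),(.46,.12,.03),(.65,.158,.13)]:
        s=manip.solve_ik(p,Q); print(yaw,sg,p,None if s is None else np.round(s,2))
```

```text
(195, 227) [79 77 81] [0.4623 0.1182 0.0124]
(205, 263) [80 80 84] [0.4539 0.0407 0.0089]
(216, 305) [79 82 88] [ 0.4441 -0.0394  0.0097]
(231, 355) [74 75 78] [ 0.4367 -0.1197  0.0102]
spot [461.7 120.9] [43.9 48.7] [194. 227.]
spot [453.3  40.6] [45.8 48.1] [205. 263.]
spot [444.9 -39.2] [47.4 48.3] [216. 305.]
spot [ 436.3 -118.8] [48.4 48.6] [230. 355.]
[ 64 104 128] [0.64270557 0.14193027 0.05067366]
green (array([0.64894181, 0.15763796]), np.float64(0.0005467113629789577), np.int64(168), array([0.03159579, 0.05531652]))
purple [389. 190.] [0.647 0.278 0.043] 0.073
purple [366. 286.] [0.763 0.091 0.048] 0.077
turq [336. 311.] [0.761 0.016 0.048] 0.074
[[-0.001  0.44   0.898]
 [-0.001  0.898 -0.44 ]
 [-1.    -0.001 -0.   ]]
-1.75 1 (0.648, -0.074, 0.03) [-0.29  0.76  1.27 -0.    1.11 -0.26]
-1.75 1 (0.65, 0.158, 0.03) [ 0.06  0.8   1.2  -0.    1.14  0.09]
-1.75 1 (0.435, -0.117, 0.13) [-0.52  0.24  1.82 -0.    1.08 -0.49]
-1.75 1 (0.46, 0.12, 0.03) [ 0.01  0.44  1.85 -0.    0.85  0.04]
-1.75 1 (0.65, 0.158, 0.13) [ 0.06  0.7   1.11 -0.    1.33  0.09]
-1.75 -1 (0.648, -0.074, 0.03) [-0.29  0.76  1.27 -0.    1.11  2.88]
-1.75 -1 (0.65, 0.158, 0.03) None
-1.75 -1 (0.435, -0.117, 0.13) [-0.52  0.24  1.82 -0.    1.08  2.65]
-1.75 -1 (0.46, 0.12, 0.03) None
-1.75 -1 (0.65, 0.158, 0.13) None
-6.05 1 (0.648, -0.074, 0.03) [-0.29  0.76  1.27 -0.    1.11 -0.19]
-6.05 1 (0.65, 0.158, 0.03) [ 0.06  0.8   1.2  -0.    1.14  0.17]
-6.05 1 (0.435, -0.117, 0.13) [-0.52  0.24  1.82 -0.    1.08 -0.42]
-6.05 1 (0.46, 0.12, 0.03) [ 0.01  0.44  1.85 -0.    0.85  0.11]
-6.05 1 (0.65, 0.158, 0.13) [ 0.06  0.7   1.11 -0.    1.33  0.17]
-6.05 -1 (0.648, -0.074, 0.03) None
-6.05 -1 (0.65, 0.158, 0.03) None
-6.05 -1 (0.435, -0.117, 0.13) [-0.52  0.24  1.82 -0.    1.08  2.72]
-6.05 -1 (0.46, 0.12, 0.03) None
-6.05 -1 (0.65, 0.158, 0.13) None
```

Both views agree to about 1 mm: 80 mm pitch, spots on the floor plane, tabs at z = 26 mm. The jaws will open across the rows so that neighbours stay clear. Blue goes first.

```bash
cat > act.py <<'E'
import numpy as np
from workcell import manip
from scipy.spatial.transform import Rotation as Ro
def quat(deg):
    a=np.radians(deg); y=np.array([np.cos(a),np.sin(a),0]); x=np.array([0,0,-1.])
    return Ro.from_matrix(np.c_[x,y,np.cross(x,y)]).as_quat(scalar_first=True)
QT,QM=quat(-1.75),quat(-6.05)
SRC=dict(blue=(.6476,-.0738),yellow=(.6436,.0054),white=(.651,.0802),green=(.6495,.1579))
DST=dict(blue=(.4611,.1212),yellow=(.4527,.0414),white=(.4443,-.0385),green=(.4358,-.1181))
ZG,ZU=.032,.145
def pick(c,first=False):
    x,y=SRC[c]
    if first: manip.move_to([x,y,.17],QT)
    else: manip.movel([x,y,ZU],QT,max_speed=.25)
    manip.movel([x,y,ZG],QT,max_speed=.12)
    manip.grab(30); manip.dwell(.2)
    print(c,"gap",round(manip.get_finger_gap(),4),"F",np.round(manip.get_wrist_force(),1))
    manip.movel([x,y,ZU],QT,max_speed=.12)
    print("  lifted gap",round(manip.get_finger_gap(),4),"F",np.round(manip.get_wrist_force(),1),manip.get_time())
def carry(c):
    x,y=DST[c]; manip.movel([x,y,ZU],QM,max_speed=.2)
def place(c,dz=0.0005):
    x,y=DST[c]
    manip.movel([x,y,ZG+.012],QM,max_speed=.12)
    manip.movel([x,y,ZG+dz],QM,max_speed=.03); manip.dwell(.2)
    print("  set F",np.round(manip.get_wrist_force(),1),np.round(manip.get_tool_pos(),4),"gap",round(manip.get_finger_gap(),4))
    manip.open_gripper(); manip.dwell(.2)
    manip.movel([x,y,ZU],QM,max_speed=.15)
    print("  done",manip.get_time())
E
python3 - <<'E'
from act import *; import cv2
pick("blue",True); carry("blue")
for n in ["scene","wrist"]: cv2.imwrite(f"pics/{n}1.png",manip.get_image(n)["pixels"][:,:,::-1])
E
```

```text
blue gap 0.0234 F [0.5 0.2 1.2]
  lifted gap 0.0234 F [ 0.1  0.7 -2.1] 6.1833
```

```bash
python3 -c "
import cv2,numpy as np
a=cv2.imread('pics/scene1.png');b=cv2.imread('pics/wrist1.png')
cv2.imwrite('pics/both1.png',cv2.resize(np.hstack([a,b]),(800,300)))"
```

```text
(no output)
```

View pics/both1.png

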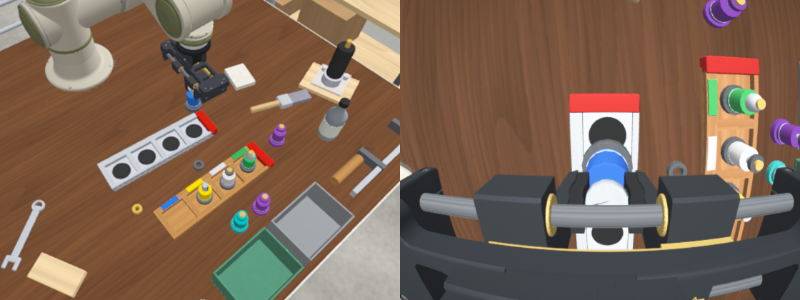

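The gap is 23.4 mm where 34 was expected. I'll look closer before placing.

Run:
```python
from vis import *; from workcell import manip
d=manip.get_image("side"); np.savez("side1.npz",**d); s=manip.get_image("scene"); np.savez("scene1.npz",**s)
from act import *
def proj(d,p):
    c=d["R"]@p+d["t"]; return d["K"][:2,:2].diagonal()*c[:2]/c[2]+d["K"][:2,2]
tcp=manip.get_tool_pos(); print(tcp, Ro.from_quat(manip.get_orientation(),scalar_first=True).as_matrix().round(3).tolist())
tiles=[]
for d in (d,s):
    u,v=proj(d,tcp).astype(int); print(u,v)
    c=d["pixels"][max(v-75,0):v+75,max(u-70,0):u+70,::-1]; tiles.append(cv2.resize(c,(400,430),interpolation=cv2.INTER_CUBIC))
    X=cloud(d)
    m=(cv2.inRange(hsv(d),*HUE["blue"])>0)&(np.hypot(X[...,0]-tcp[0],X[...,1]-tcp[1])<.06)&(X[...,2]>.08)
    P=X[m]; print(m.sum(),np.percentile(P[:,2],[2,50,98]).round(3))
    for lo in (.13,.14,.15,.16,.17):
        Q=P[(P[:,2]>lo)&(P[:,2]<lo+.01)]
        if len(Q)>15: print(lo,len(Q),circ(Q[:,:2],cam=(-d["R"].T@d["t"])[:2]))
cv2.imwrite("pics/zoom1.png",np.hstack(tiles))
```

```text
[0.46136091 0.12082988 0.14487652] [[-0.0, 0.994, -0.106], [-0.0, -0.106, -0.994], [-1.0, -0.0, 0.0]]
180 164
549 [0.137 0.164 0.174]
0.13 28 (array([0.46053152, 0.11991429]), np.float64(0.0007950987969332449))
0.14 74 (array([0.46044579, 0.12012468]), np.float64(0.00039202606022058835))
0.15 130 (array([0.46041562, 0.12027197]), np.float64(0.0004355565410195573))
0.16 126 (array([0.46025398, 0.12011958]), np.float64(0.00047629563591674657))
0.17 190 (array([0.46064307, 0.12307893]), np.float64(0.0033130405494837876))
270 141
243 [0.139 0.165 0.181]
0.14 22 (array([0.46190037, 0.12072577]), np.float64(0.00035713885415650123))
0.15 59 (array([0.46117021, 0.12086421]), np.float64(0.00044179102685816887))
0.16 59 (array([0.46153777, 0.12060062]), np.float64(0.0005315876237857002))
0.17 88 (array([0.46503775, 0.12442745]), np.float64(0.0025319168260395553))
```

View pics/zoom1.png

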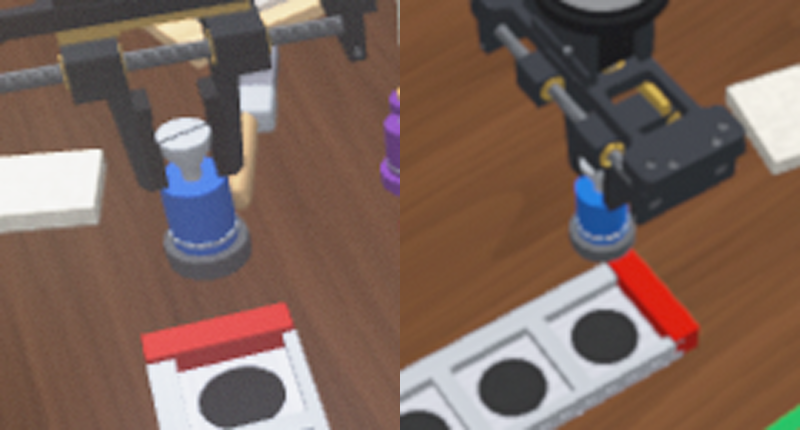

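View pics/wrist1.png

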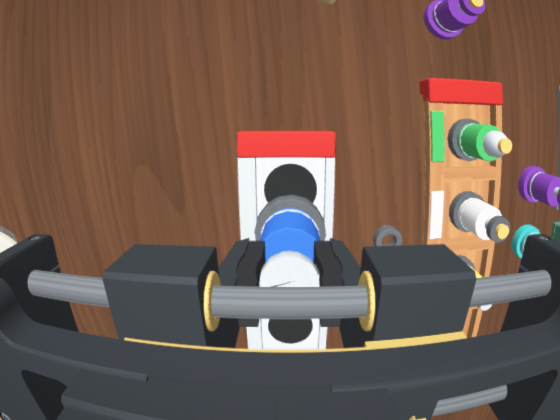

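The zoomed side view shows the blue cutter upright between the fingers: body near tile pixel (200,215), foot level above the spot. The circle fits at several heights put its axis at (.461,.1205), within 1 mm of the TCP, with no tilt. The pads appear to be hollowed, which would explain the smaller gap. I'll place it.

Run:
```python
from act import *; from vis import *
place("blue")
for n in ["side","scene"]:
    d=manip.get_image(n); cv2.imwrite(f"pics/{n}2.png",d["pixels"][:,:,::-1]); print(n,cutter(d,"blue",None,DST["blue"]))
```

```text
set F [ 1.  -0.4 -2.8] [0.4611 0.1212 0.0326] gap 0.0233
  done 11.75
side (array([0.46005378, 0.12086768]), np.float64(0.0004375421319873993), np.int64(209), array([0.03146877, 0.05534474]))
scene (array([0.46089872, 0.12114092]), np.float64(0.0005456081812051997), np.int64(97), array([0.03166061, 0.05526563]))
```

View pics/side2.png

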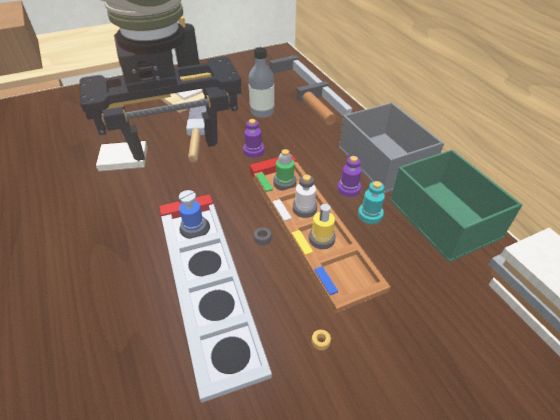

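Blue stands upright in the red-end bay at (190,215), within 1 mm of the target, and the blue tab's bay is empty. Yellow is next, then white and green, each with a check.

Run:
```python
from act import *; from vis import *
for c in ["yellow","white","green"]:
    pick(c)
    g=manip.get_finger_gap()
    if not .018<g<.036: print("bad grasp"); break
    carry(c); place(c)
    d=manip.get_image("side"); cv2.imwrite(f"pics/side_{c}.png",d["pixels"][:,:,::-1]); r=cutter(d,c,None,DST[c]); print(c,r)
    if r is None and c!="green": break
```

```text
yellow gap 0.0141 F [ 0.3  0.  -0.6]
  lifted gap 0.0138 F [-0.8 -0.9 -3.3] 16.3667
bad grasp
```

Run:
```python
from vis import *; from act import *
def proj(d,p):
    c=d["R"]@p+d["t"]; return d["K"][:2,:2].diagonal()*c[:2]/c[2]+d["K"][:2,2]
tcp=manip.get_tool_pos(); print(tcp)
tiles=[]
for n in ("side","scene"):
    d=manip.get_image(n)
    u,v=proj(d,tcp).astype(int)
    c=d["pixels"][max(v-75,0):v+75,max(u-70,0):u+70,::-1]; tiles.append(cv2.resize(c,(400,430),interpolation=cv2.INTER_CUBIC))
    X=cloud(d)
    m=(cv2.inRange(hsv(d),*HUE["yellow"])>0)&(np.hypot(X[...,0]-tcp[0],X[...,1]-tcp[1])<.06)&(X[...,2]>.08)
    P=X[m]; print(m.sum(),np.percentile(P[:,2],[2,50,98]).round(3))
    for lo in (.13,.14,.15,.16,.17):
        Q=P[(P[:,2]>lo)&(P[:,2]<lo+.01)]
        if len(Q)>15: print(lo,len(Q),circ(Q[:,:2],cam=(-d["R"].T@d["t"])[:2]))
cv2.imwrite("pics/zoom3.png",np.hstack(tiles))
cv2.imwrite("pics/wrist3.png",manip.get_image("wrist")["pixels"][:,:,::-1])
print(manip.get_finger_gap(),manip.get_wrist_force())
```

```text
[0.64318397 0.0054365  0.14404474]
470 [0.136 0.16  0.173]
0.13 25 (array([0.64238534, 0.00482725]), np.float64(0.0005656714776029574))
0.14 78 (array([0.64238274, 0.00512927]), np.float64(0.000530846599457197))
0.15 130 (array([0.64230591, 0.00516364]), np.float64(0.00032101523790161845))
0.16 131 (array([0.64229705, 0.00514637]), np.float64(0.0003598283977852418))
0.17 106 (array([0.6411908, 0.0077753]), np.float64(0.0019492240255237197))
307 [0.139 0.171 0.271]
0.14 23 (array([0.6432793 , 0.00553684]), np.float64(0.0002377397763947825))
0.15 58 (array([0.64289193, 0.00552367]), np.float64(0.000287476318863595))
0.16 57 (array([0.64299393, 0.0056974 ]), np.float64(0.0002870950322995426))
0.17 95 (array([0.64486293, 0.00902465]), np.float64(0.002233888302752028))
0.01383835999301559 [ 0.13486541 -0.03950741 -2.14028516]
```

View pics/zoom3.png

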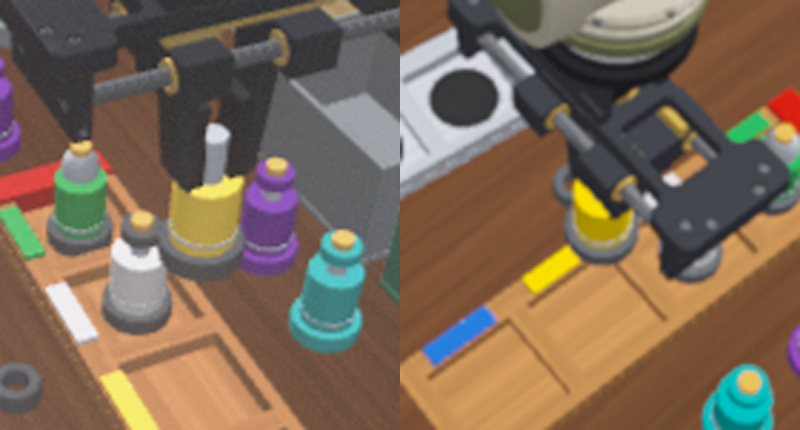

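View pics/wrist3.png

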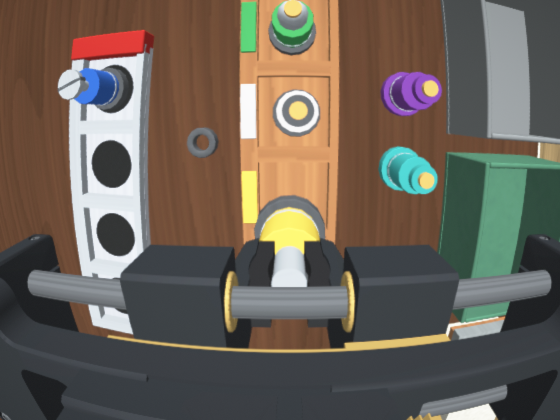

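Run:
```python
from vis import *; from act import *
t=manip.get_tool_pos()
for n in ("side","scene"):
    d=manip.get_image(n); X=cloud(d); H=hsv(d)
    L=X-t; ax=L@np.array([np.cos(np.radians(-1.75)),np.sin(np.radians(-1.75)),0])
    m=(H[...,2]<75)&(np.abs(ax)<.06)&(np.abs(L[...,1])<.025)&(L[...,2]>-.1)&(L[...,2]<.12)
    P=L[m]
    for lo in np.arange(-.05,.1,.01):
        Q=P[(P[:,2]>=lo)&(P[:,2]<lo+.01)]
        if len(Q): print(n,lo.round(3),len(Q),Q[:,0].min().round(3),Q[:,0].max().round(3),Q[:,1].min().round(3),Q[:,1].max().round(3))
    if n=="scene": np.savez("s3.npz",**d)
    else: np.savez("d3.npz",**d)
```

```text
side 0.02 3 -0.013 0.013 -0.008 -0.007
side 0.03 100 -0.023 0.019 -0.012 0.006
side 0.04 154 -0.024 0.021 -0.011 0.009
side 0.05 187 -0.025 0.021 -0.011 0.009
side 0.06 195 -0.026 0.022 -0.012 0.009
side 0.07 220 -0.026 0.023 -0.012 0.01
side 0.08 66 -0.034 0.023 -0.013 0.006
side 0.09 77 -0.039 0.018 -0.025 0.018
side 0.1 94 -0.04 0.014 -0.024 0.014
scene -0.02 1 0.02 0.02 -0.009 -0.009
scene 0.03 9 -0.02 0.019 -0.01 -0.007
scene 0.04 20 -0.021 0.022 -0.01 -0.004
scene 0.05 23 -0.021 0.023 -0.01 0.006
scene 0.06 5 -0.021 -0.017 -0.009 -0.008
scene 0.07 7 -0.015 -0.007 -0.002 0.0
scene 0.08 5 -0.015 -0.014 -0.008 -0.004
scene 0.09 8 -0.016 0.038 -0.012 0.005
scene 0.1 33 -0.015 0.038 -0.014 0.014
```

Depth readings put the real fingertips 29 mm above the reported TCP, so blue and yellow were gripped on their steel. The error is consistent and in height only; xy agrees. I'll set yellow back down, then grip on the body with the commanded TCP 27 mm lower (tips at about 34 mm, clear of the 26 mm tabs).

```bash
python3 - <<'E'
from act import *
x,y=SRC["yellow"]
manip.movel([x,y,.044],QT,max_speed=.12); manip.movel([x,y,.0325],QT,max_speed=.03); manip.dwell(.2)
manip.open_gripper()
manip.movel([x,y,.012],QT,max_speed=.06); print(np.round(manip.get_wrist_force(),1))
manip.movel([x,y,.005],QT,max_speed=.05); print(np.round(manip.get_wrist_force(),1))
import cv2
d=manip.get_image("side"); cv2.imwrite("pics/side4.png",cv2.resize(d["pixels"][100:320,200:480,::-1],(760,597)))
manip.grab(30); manip.dwell(.2); print("gap",manip.get_finger_gap(),np.round(manip.get_wrist_force(),1),manip.get_time())
E
sed -i 's/^ZG,ZU=.*/ZG,ZU=.005,.125/' act.py
```

```text
[-0.4 -1.2 -0.1]
[-0.  -0.2  0.4]
gap 0.033280056389770066 [ 0.3 -0.5  1. ] 21.4
```

View pics/side4.png

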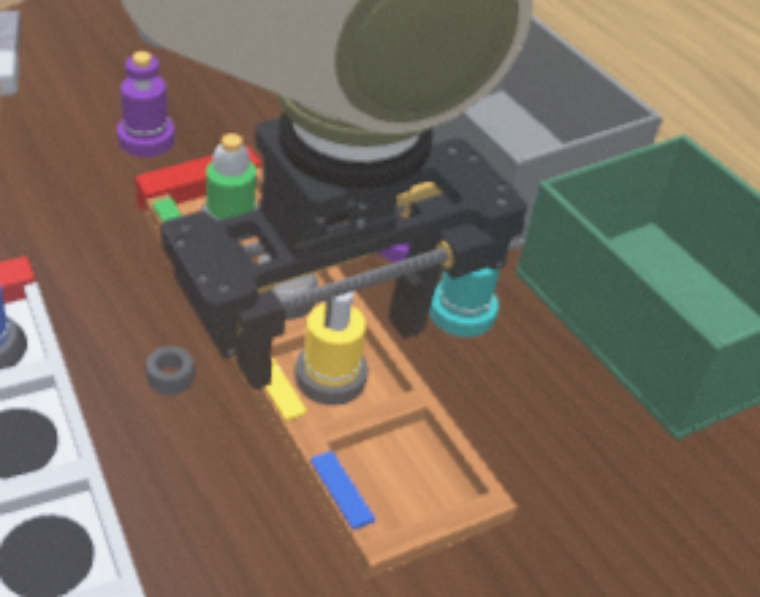

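The picture shows the open fingers straddling the yellow body at (335,345), clear of the tab and the neighbours. The gap is now 33.3 mm, so the body is gripped. Continuing.

Run:
```python
from act import *; from vis import *
HUE["green"]=((45,90,30),(85,255,255))
x,y=SRC["yellow"]; manip.movel([x,y,ZU],QT,max_speed=.12)
for c in ["yellow","white","green"]:
    if c!="yellow": pick(c)
    g=manip.get_finger_gap()
    if not .031<g<.036: print("bad grasp",g); break
    carry(c); place(c)
    d=manip.get_image("side"); cv2.imwrite(f"pics/side_{c}.png",d["pixels"][:,:,::-1]); r=cutter(d,c,None,DST[c],rad=.025); print(c,r)
```

```text
set F [-0.1  0.4 -2.5] [0.4528 0.0414 0.0055] gap 0.0331
  done 27.525
yellow (array([0.44726017, 0.0425193 ]), np.float64(0.00033955682663356864), np.int64(6), array([0.04007658, 0.04329064]))
white gap 0.0335 F [ 0.6 -0.2 -0. ]
  lifted gap 0.0329 F [-0.1  1.  -2.8] 31.9
  set F [ 0.5 -0.6 -2.1] [ 0.4443 -0.0385  0.0055] gap 0.0331
  done 37.0917
white (array([ 0.44316775, -0.03898626]), np.float64(0.00028518274781043145), np.int64(270), array([0.03042163, 0.05550621]))
green gap 0.0332 F [ 0.6 -0.4  0.1]
  lifted gap 0.0334 F [-0.1  0.  -4.5] 41.7917
  set F [ 0.4  0.6 -4. ] [ 0.4358 -0.1181  0.0055] gap 0.0331
  done 47.5333
green (array([ 0.43482024, -0.11878051]), np.float64(0.0002924048097182251), np.int64(204), array([0.03144185, 0.05559914]))
```

Run:
```python
from act import *; from vis import *
HUE["green"]=((45,90,30),(85,255,255))
for n in ["scene","side"]:
    d=manip.get_image(n); cv2.imwrite(f"pics/{n}5.png",d["pixels"][:,:,::-1]); X=cloud(d)
    for c in DST:
        for zr in ((.028,.042),(.042,.056)):
            r=cutter(d,c,X,DST[c],zr=zr,rad=.025); print(n,c,zr,None if r is None else ((r[0]-DST[c])*1000).round(1),None if r is None else r[1:])
print(manip.get_time(),manip.get_tool_pos())
```

```text
scene blue (0.028, 0.042) [0.1 0.2] (np.float64(0.0006141908245888041), np.int64(39), array([0.02991047, 0.04145806]))
scene blue (0.042, 0.056) [-0.   0.3] (np.float64(0.0006026328425262975), np.int64(57), array([0.04253999, 0.05494788]))
scene yellow (0.028, 0.042) [-0.3 -0. ] (np.float64(0.00040471725391464167), np.int64(39), array([0.03030898, 0.04158303]))
scene yellow (0.042, 0.056) [-0.4  0.2] (np.float64(0.0004761409052083818), np.int64(68), array([0.04220546, 0.05592114]))
scene white (0.028, 0.042) [-0.1 -0.2] (np.float64(0.0004898338706097075), np.int64(64), array([0.02868208, 0.04119483]))
scene white (0.042, 0.056) [-0.4 -0.1] (np.float64(0.00041567500887329176), np.int64(67), array([0.04239528, 0.05467793]))
scene green (0.028, 0.042) [-0.6 -0.2] (np.float64(0.0005262173599056424), np.int64(37), array([0.03214574, 0.04176359]))
scene green (0.042, 0.056) [-0.4 -0.1] (np.float64(0.0004843764465357488), np.int64(60), array([0.04212147, 0.05572871]))
side blue (0.028, 0.042) None None
side blue (0.042, 0.056) None None
side yellow (0.028, 0.042) [-1.1 -0.4] (np.float64(0.00030705956519276443), np.int64(76), array([0.03169714, 0.04193616]))
side yellow (0.042, 0.056) [-1.3 -0.6] (np.float64(0.000434048297825583), np.int64(59), array([0.04220061, 0.05102196]))
side white (0.028, 0.042) [-1.2 -0.6] (np.float64(0.00030578264194547946), np.int64(150), array([0.02842069, 0.04137782]))
side white (0.042, 0.056) [-1.1 -0.6] (np.float64(0.00023538095264953745), np.int64(142), array([0.04226183, 0.05562869]))
side green (0.028, 0.042) [-0.9 -0.7] (np.float64(0.0002390840742856927), np.int64(85), array([0.03043506, 0.0416224 ]))
side green (0.042, 0.056) [-0.9 -0.7] (np.float64(0.0002453280446142761), np.int64(124), array([0.04251152, 0.05555087]))
47.6833 [ 0.43544487 -0.11792457  0.12425551]
```

View pics/side5.png

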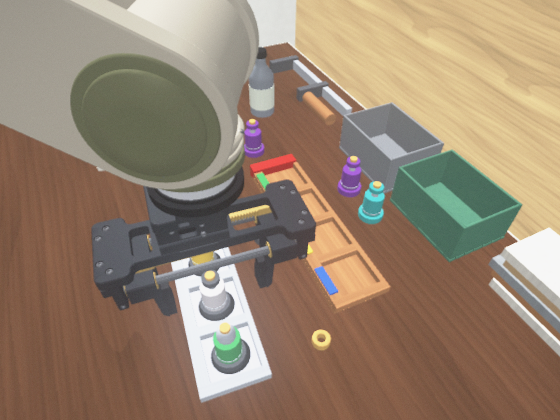

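View pics/scene5.png

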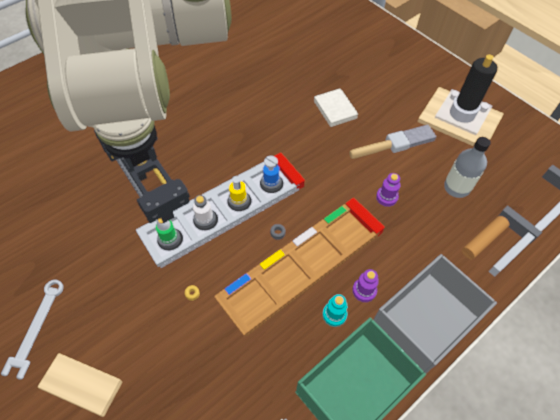

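The scene view shows blue (271,175), yellow (238,193), white (204,211) and green (167,233) standing upright, blue next to the red end. The tray is empty and the look-alikes are untouched. The fits are within 1.3 mm of the bay centres, with no lean between heights. I'll raise the arm clear and hand in.

Run:
```python
from act import *
manip.movel([DST["green"][0],DST["green"][1],.2],QM,max_speed=.15); manip.dwell(.5)
print(manip.get_time(),np.round(manip.get_wrist_force(),1)); manip.hand_in()
```

```text
48.8333 [-0.2 -0.6  0.1]
the job is handed in; nothing more can be done
```

I moved all four cutters into the magazine in reverse order and handed the job in at 48.8 s. From the magazine's red end they stand blue, yellow, white, green.

**Last checks:** The scene camera puts all four within 0.7 mm of the bay centres I measured, and the side camera puts yellow, white and green within 1.4 mm. Fits at two heights showed no lean, and the pictures show all four upright and let go of. With the arm raised clear before hand-in, the wrist force was near zero.

**What disagreed or failed:**
- **Finger height:** The real fingertips sit about 29 mm above the reported TCP. My first two grasps, blue and yellow, therefore closed on the steel cutter (gaps of 23 and 14 mm instead of 34).
- **Blue:** I took its 23 mm gap for hollowed pads and placed it held by the steel. It was upright and centred in both views after it was set down.
- **Yellow:** I set it back in its tray bay and gripped it again by the body, commanding the TCP 27 mm lower. White and green were then gripped by the body too, with gaps of about 33 mm.
- **Side view:** In the final check the arm hid blue from the side camera. Its last check there was a good one, right after it was placed. A first side reading of yellow was also mostly hidden (6 pixels), so I discarded it; later readings were good.

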